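Square a slide box on the fences and load it into the code reader

TASK

The box of slides lies askew on the blue squaring plate. Without lifting it, slide it home into the corner of the two low aluminium fences so that its long side lies flat along the long fence and its short side touches the end stop; then pick it up from there, lay it flat in the pocket of the reader's open drawer, and push the drawer fully shut. Leave the two small dropper bottles and the red-capped vial standing where they are.

Things in the scene. Friction and masses are not known exactly. Their poses are not given: they have to be found in the camera images.
- box_center (a point): Centre (12 mm above its underside) of the loose white slide box with a green band, 58 x 80 x 24 mm, about 0.16 kg, solid. Its x axis runs across the 58 mm width, y along the 80 mm length, z up. It starts flat on the squaring plate, its length within about 26 degrees of the plate's x axis. To be gripped across its 58 mm width.
- plate: Blue squaring plate, fixed, 230 mm (x) x 200 mm (y), deck 10 mm above the bench. Origin under its centre, on the bench; x points away from the robot, y to the left. Two aluminium fences 15 mm wide stand 8 mm above the deck: the long fence at the left, inner face at y = +85 mm, running along x; the end stop at the far side, inner face at x = +100 mm, running along y.
- corner (a point): Point on the plate's deck where the inner faces of the two fences meet (plate x = +100, y = +85 mm; 10 mm above the bench; axes as the plate's). Squared up, the box has its length along x and its centre at x = -40, y = -29, z = +12 mm from this point, in these axes.
- reader: Low white bench code reader, fixed, 180 mm deep (its x) x 130 mm wide (its y) x 64 mm high. Origin at the centre of its underside; x points to its back, away from the robot; the drawer's mouth is in its front face at x = -90 mm. The mouth is 36 mm high over the drawer floor.
- drawer (a joint): The reader's drawer, sliding along the reader's x axis, in m: 0 fully shut, 0.135 fully out; starts at 0.120 to 0.135. It has about 1.2 N friction and stays where it is left; no spring or latch.
- pocket (a point): Centre of the drawer's pocket, on its floor, 16 mm above the bench; moves with the drawer; axes as the reader's. Inside, the pocket is 86 mm (x) x 64 mm (y): 3 mm to spare all round the slide box with its length along x. Black lips round it 6 mm wide, 5 mm high; no higher walls left or right. The drawer's front panel (inner face) is 65 mm from here towards the robot.
- drawer_front (a point): Centre of the outer face of the drawer's white front panel, 34.5 mm above the bench; moves with the drawer. The panel is flat, 126 mm wide and 55 mm high (from 7 to 62 mm above the bench), 10 mm thick; when shut it lies against the reader's front.
- dropper_a: Bystander: small amber dropper bottle with black cap, 33 mm across, 72 mm high, loose; origin under its centre.
- vial_red: Bystander: small white vial with red cap, 22 mm across, 36 mm high, standing loose; origin under its centre.
- dropper_b: Bystander: small white dropper bottle with yellow cap, 33 mm across, 72 mm high, loose; origin under its centre.
Mind the look-alikes: they are no part of the job. What is shaped like the part that bears box_center but pink or turquoise is not meant.

How it is judged (in metres and radians):
On the way, in this order (a step that is already met when the one before it is completed fails the run):
1. the slide box lies on the plate squared against the long fence and the end stop (x of box_center in the frame of plate between 0.057 and 0.063 m and y of box_center in the frame of plate between 0.053 and 0.059 m and z of box_center in the frame of plate below 0.025 m and angle between the y axis of box_center and the x axis of plate, either way round below 0.04 rad), for 0.2 s.
2. the slide box lies flat in the pocket of the open drawer, let go (horizontal distance between box_center and pocket below 0.007 m and angle between the y axis of box_center and the x axis of pocket, either way round below 0.12 rad and angle between box_center's own z axis and vertical below 0.06 rad and z of box_center in the frame of pocket below 0.0145 m and value of joint drawer above 0.08 m and contact force between the fingers and slidebox below 0.1 N), for 0.2 s.
3. the drawer is pushed fully shut with the box in it (horizontal distance between box_center and pocket below 0.007 m and angle between the y axis of box_center and the x axis of pocket, either way round below 0.12 rad and angle between box_center's own z axis and vertical below 0.06 rad and z of box_center in the frame of pocket below 0.0145 m and value of joint drawer below 0.004 m), for 0.2 s.
At the end, for the whole second after the job is handed in: The slide box lies flat in the drawer's pocket (centre within 7 mm of the pocket's, turned under 7 degrees, tilted under 3 degrees, underside within 2.5 mm of its floor); the drawer is shut to within 4 mm and at rest; the bystanders are within 20 mm of their places (all of step 3 and velocity of joint drawer between -0.01 and 0.01 m/s); the robot touches nothing.
It fails at once if the slide box is lifted off the plate (by more than about 8 mm) while still more than 26 mm short of the long fence (z of box_center in the frame of plate between 0.03 and 0.09 m and y of box_center in the frame of plate between -0.13 and 0.03 m and x of box_center in the frame of plate between -0.14 and 0.115 m).
It fails at once if a dropper bottle (black or yellow cap) or the red-capped vial is moved by more than 20 mm or tipped over (distance of any of dropper_a, dropper_b, vial_red from where it was at the start of the episode above 0.02 m or angle between any of dropper_a, dropper_b, vial_red's own z axis and vertical above 0.5 rad).
It also fails if it takes over 66 s, if anything falls off the work surface, if the arm or the gripper's body presses on something with over 40 N, if the wrist force passes 120 N, or if a joint passes its speed limit or range.

ROBOT

A 6-joint arm with a two-finger parallel gripper is mounted at the origin on a cart in front of the work surface, level with it; the furniture and walls round the work are solid. World frame = base frame: x ahead of the robot, y to its left, z up, the work surface at z = 0. Lengths are in mm, angles in rad, forces in N, time in s.
With the tool pointing down it reaches from about 350 to 775 mm from the base axis. Payload 7.3 kg.
Tool frame: the origin (TCP) lies on the centre line of the jaws, within the pads' length; the fingertips stand bot.tip_reach ahead of it and the grasp point (between the pads) lies 6 mm ahead of it (bot.tip_reach is the distance from the TCP to the fingertips, in mm); z points along the fingers, y is the direction in which the jaws open and shut (so a half turn about z gives the same grasp; the last joint's range is limited). The gripper opens to 92 mm and grips with 3 to 60 N. Pads are 19 mm wide; open, the fingers measure 130 mm over their backs; the gripper's body (75 mm by 190 mm) begins 47 mm behind the grasp point.
Start: joints at [1.033, 0.342, 1.524, -0, 1.275, -0.146], TCP at [200.46, 485.243, 228.141] pointing down, gripper open.
Joint ranges: [-2.53, 2.53], [-0.77, 2.02], [0.04, 2.7], [-1, 4.14], [0.28, 2.66], [-3.11, 3.11]. Speed limits (rad/s): [2.57, 2.57, 3.14, 3.14, 3.14, 3.14].

INTERFACE

Orientations are given as [roll, pitch, yaw] about the fixed x, y, z axes, in that order (R = Rz(yaw) Ry(pitch) Rx(roll)).
In Python, from plant import bot gives the robot as it stands.
- The arm moves only by the tool step_arm, never from a script. Its argument "deltas" is a list of rows, each a list of 6 numbers: the shift along the tool's x, y, z in mm, then the turn, a rotation vector about the tool's x, y, z in rad. A call has 1 to 5 rows; each row is the pose to reach, as a shift and turn from the pose commanded when the call began, along the tool's axes at that moment; what a row does not reach only later rows make up. A row lasts 1/12 s, in which the tool goes at most 41.7 mm and 7.16 degrees, less where a joint would pass 70% of its speed; a pose out of reach is approached as far as the arm can. A call with a gripper value outside its range is refused whole. "fingers" is the finger opening in mm, from 0 to 91.8, set as the call begins (left out, the last holds). The fingers move at their own pace and stop on an object; the grip force is fixed at half the most. Time passes only in rows, so rows that repeat a pose let the fingers close. It gives the time, the measured TCP pose, the force and the opening at its end, in the units of the state.
- bot.get_obs(): the state, without advancing time (a new reading comes with each control period).
- bot.capture(name): name is "scene" or "top"; returns a dict with "color" (480x640x3 uint8, red, green, blue), "fx", "fy", "cx", "cy" (pixels), "k1" (the pictures are not rectified: a ray, as slopes to the right and down, at radius r is drawn at 1 + k1 r^2 times it, then the intrinsics apply), "R" (3x3) and "t" (3): a world point X has camera coordinates R X + t. Camera axes: x right, y down, z forward; pixel columns grow to the right and rows downward; lengths in mm; the calibration is good to about 2 mm. A picture is of the moment at which its call begins. There is no depth.
- bot.close_job(): hands the job in, once; it reports no verdict.
Trained networks look in a picture, given as the dict that the camera call returned (one of the last four; its "shot" number tells which), for a name from the list of things; names that differ only in an ending like _2 or _b are one class to them, and where a whole thing is asked for, a point or a joint stands for the part that bears it (a point fixed in the world has none). Each returns a list of dicts, best first, with "p" (0 to 1); they miss things now and then, are a little off and sometimes report something else, mostly with a low value. They report only what shows in the picture. A call takes as long as a camera call. They do not tell look-alikes from the thing itself.
- bot.boxes_of(query, picture): "rect" ([centre column, centre row, width, height] in pixels, round what is visible of it).
The state is a dict: "time": time; "joint_positions": joint angles; "dq": joint speeds; "tau": joint torques, N m; "tool_pos": TCP position; "tcp_rot": TCP orientation; "contact_force": force on the tool from outside, world axes, zero at the start; "moment": the same for the moment, N m; "grip_width": finger opening in mm.
Only numpy, scipy, OpenCV 4.12 (cv2) and the standard library are available. Lean on these libraries where they do the work, as an engineer would, in place of code of your own. Each camera call takes 0.05 s, during which the arm holds its last target. There are 200 camera calls.

## Working session

There is one attempt and no reset: what is moved stays moved. The work goes in short steps, Python scripts to look and compute and a tool call to move; the robot and the scene stay as the last step left them, time stands still between calls to the robot, and variables do not carry over. Pictures are saved under pics/ and viewed, about 8 in all and at most 12, crops included, and the job is handed in when it is done.

Besides the shell and the picture viewer there is one more tool, called after "Emit:" by a JSON object that holds its "name" and its "arguments", one argument or row to a line. step_arm: Moves the arm, as the interface text tells. Its arguments: {"type":"object","properties":{"deltas":{"type":"array"},"fingers":{"type":"number"}},"required":["deltas"]}

```bash
ls; mkdir -p pics; python3 - <<'E'
from plant import bot
import cv2
print(bot.get_obs(), bot.tip_reach)
for n in("scene","top"):
    p=bot.capture(n); cv2.imwrite(f"pics/{n}0.png",p["color"][:,:,::-1])
    print(n,{k:p[k] for k in("fx","fy","cx","cy","k1","R","t")})
    for q in("box_center","plate","reader","drawer_front","dropper_a","vial_red"):
        print(q,[(d["rect"],round(d["p"],2)) for d in bot.boxes_of(q,p)])
E
```

```text
pics
{'time': 0.0, 'joint_positions': array([ 1.03300151e+00,  3.42718427e-01,  1.52502130e+00,  2.56450496e-05,
        1.27537404e+00, -1.45988527e-01]), 'dq': array([-8.31948358e-04, -3.61009667e-06, -5.42101845e-04, -1.53167952e-04,
        1.89783718e-05, -4.03845410e-04]), 'tau': array([-1.45113434e-03, -4.31243384e+01, -2.44214219e+01,  7.14876596e-02,
        5.58739551e-02, -1.36021331e-04]), 'tool_pos': array([200.23591096, 484.88370673, 227.44568615]), 'tcp_rot': array([-3.14009128e+00, -2.45539551e-04,  2.74977869e+00]), 'contact_force': array([-0.04661732, -0.16589247,  0.52274423]), 'moment': array([ 0.01762885, -0.03900528,  0.01918565]), 'grip_width': 91.61911157341758} 25.0
scene {'fx': 534.8668600537328, 'fy': 534.8668600537328, 'cx': 316.5659816031847, 'cy': 237.59416846632163, 'k1': -0.007835085723233774, 'R': array([[ 0.66027265, -0.75065227, -0.02368941],
       [-0.34096041, -0.27150514, -0.9000172 ],
       [ 0.66916816,  0.6023339 , -0.43521013]]), 't': array([-344.72115723,  233.30644591,  769.79989093])}
box_center [([282.8, 269.0, 27.7, 36.0], 0.94), ([291
[... 504 characters left out ...]
38056019396976, 'cy': 237.5647529213184, 'k1': -0.06740257823708724, 'R': array([[ 0.02342447, -0.99970172,  0.00691169],
       [-0.99434265, -0.02401426, -0.10346987],
       [ 0.10360499, -0.00444886, -0.99460857]]), 't': array([  -9.47567723,  546.98179286, 1063.5199641 ])}
box_center [([411.4, 261.6, 43.5, 46.1], 0.93), ([304.4, 218.4, 45.4, 39.6], 0.72), ([380.1, 349.9, 40.6, 31.5], 0.59), ([311.6, 285.9, 48.2, 40.6], 0.56)]
plate [([406.1, 244.6, 114.0, 124.0], 0.77)]
reader [([227.7, 188.2, 65.6, 157.4], 0.7)]
drawer_front [([226.7, 229.4, 63.7, 69.0], 0.63)]
dropper_a [([486.8, 286.9, 16.8, 16.3], 0.74), ([307.8, 162.9, 13.7, 18.8], 0.7)]
vial_red [([162.2, 256.5, 11.8, 8.7], 0.51)]
```

```bash
python3 - <<'E'
import cv2
a=cv2.imread("pics/top0.png"); c=a[90:400,130:530]; cv2.imwrite("pics/topc.png",cv2.resize(c,(800,620),interpolation=cv2.INTER_CUBIC)[:600])
a=cv2.imread("pics/scene0.png"); c=a[170:380,190:500]; cv2.imwrite("pics/scenec.png",cv2.resize(c,None,fx=2.5,fy=2.5,interpolation=cv2.INTER_CUBIC))
E
```

```text
(no output)
```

View pics/topc.png

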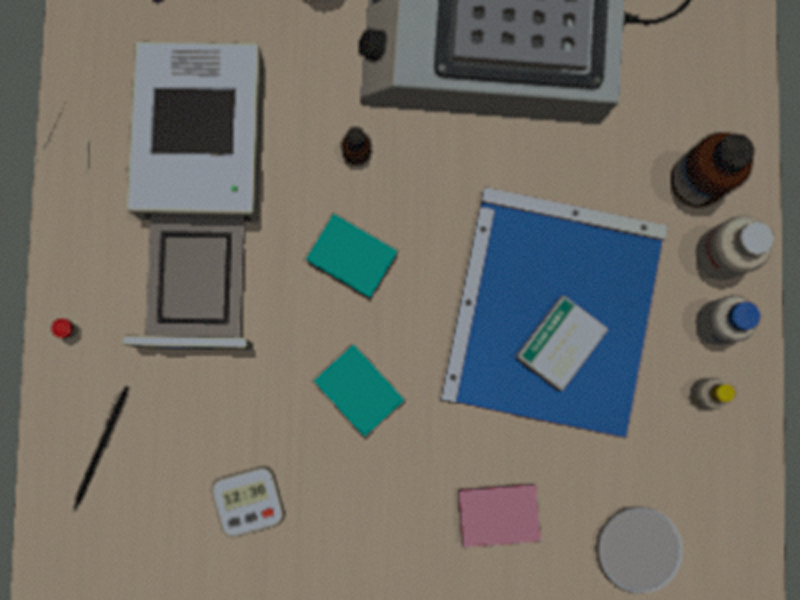

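View pics/scenec.png

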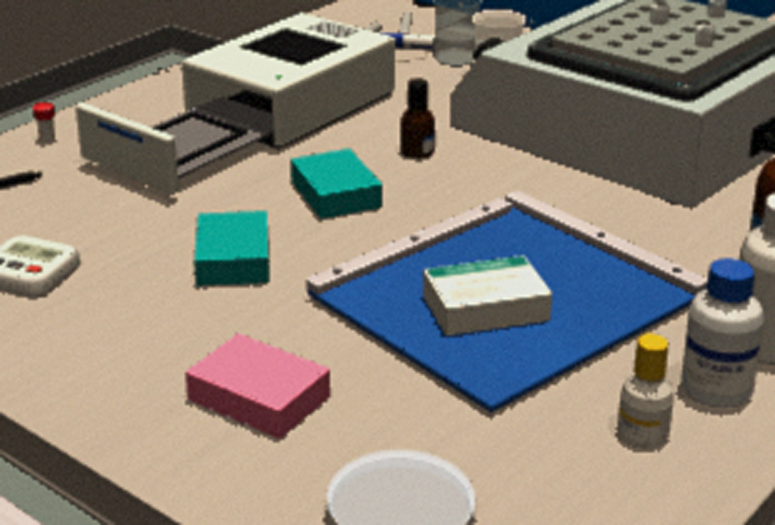

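The top crop shows the white/green box askew on the blue plate at crop (563,342). The fences are at the left and far sides. The drawer is open at left with its pocket at (195,278), the panel is at (187,342), the red vial at (62,328), dropper_a at (356,147), and yellow dropper_b at (715,393). The two turquoise boxes and the pink one are look-alikes.

Next I'll fit poses by silhouette in both cameras.

```bash
cat > fit.py <<'E'
import numpy as np, cv2
from scipy.optimize import minimize
def proj(p,X):
    c=np.asarray(X,float)@p["R"].T+p["t"]; s=c[:,:2]/c[:,2:]
    s=s*(1+p["k1"]*(s**2).sum(1,keepdims=True))
    return s*[p["fx"],p["fy"]]+[p["cx"],p["cy"]]
def unproj(p,uv,z):
    d=(np.array(uv,float)-[p["cx"],p["cy"]])/[p["fx"],p["fy"]]; s=d.copy()
    for _ in range(5): s=d/(1+p["k1"]*(s@s))
    r=p["R"].T@np.r_[s,1]; o=-p["R"].T@p["t"]
    return o+r*(z-o[2])/r[2]
def pose(x,y,a,P):
    P=np.asarray(P,float); c,s=np.cos(a),np.sin(a)
    return np.c_[x+c*P[:,0]-s*P[:,1], y+s*P[:,0]+c*P[:,1], P[:,2]]
def prism(x0,x1,y0,y1,z0,z1): return [(x,y,z) for x in(x0,x1) for y in(y0,y1) for z in(z0,z1)]
S=4
def fill(p,X,roi,m,v):   # roi=(u0,v0,w,h)
    q=(proj(p,X)-[roi[0]-.5,roi[1]-.5])*S-.5
    h=cv2.convexHull(q.astype(np.float32)); cv2.fillConvexPoly(m,np.round(h*16).astype(np.int32),v,shift=4)
def render(p,prims,roi):
    m=np.zeros((roi[3]*S,roi[2]*S),np.float32)
    for X,v in prims: fill(p,X,roi,m,v)
    return cv2.resize(m,(roi[2],roi[3]),interpolation=cv2.INTER_AREA)
def fit(f,x0,data,step):   # data: list of (pic,roi,softmask,weight)
    def cost(x): return sum((w*np.abs(render(p,f(x),r)-m)).sum() for p,r,m,w in data)
    best=None
    for k in range(3):
        sim=np.vstack([x0]+[np.array(x0)+np.eye(len(x0))[i]*step[i]*(1,-.6,.3)[k] for i in range(len(x0))])
        o=minimize(cost,x0,method="Nelder-Mead",options=dict(initial_simplex=sim,xatol=.002,fatol=.01,maxiter=600)); x0=o.x
    return o.x,o.fun
def crop(a,r): return a[r[1]:r[1]+r[3],r[0]:r[0]+r[2]]
def sharp(a,lo,hi): return np.clip((a-lo)/(hi-lo),0,1).astype(np.float32)
# --- models
def plate_prims(x): return [(pose(*x,prism(-115,115,-100,100,0,10)),1.),(pose(*x,prism(-115,115,85,100,10,18)),0.),(pose(*x,prism(100,115,-100,100,10,18)),0.)]
def box_prims(x,z=10): return [(pose(*x,prism(-40,40,-29,29,z,z+24)),1.)]
E
python3 - <<'E'
from fit import *
from plant import bot
P={n:bot.capture(n) for n in("scene","top")}
import pickle; pickle.dump(P,open("p0.pkl","wb"))
t=P["top"]; a=t["color"].astype(int)
f=lambda u,v:(u/2+130,v/2+90)
for n,u,v,z in(("corner",487,207,10),("pl nl",450,402,10),("pl nr",628,436,10),("pl fr",665,235,10),("box",563,342,34),("rd fl",136,44,64),("rd fr",259,44,64),("rd nl",129,212,64),("rd nr",251,214,64),("pnl L",125,341,62),("pnl R",247,344,62),("pocket",195,278,19),("vial",62,328,36),("drA",356,137,72),("drB",723,393,72)):
    print(n,unproj(t,f(u,v),z).round(0))
for n,u,v in(("blue",600,260),("fence",470,270),("boxw",580,340),("green",545,335),("bench",300,400),("rd",200,190),("tray",195,280),("lip",160,290),("pnl",185,342),("tray side",153,290)):
    x,y=f(u,v); print(n,a[int(y),int(x)])
s=P["scene"]["color"].astype(int)
for n,u,v in(("blue",420,370),("fence",380,250),("boxw",490,280),("boxside",500,310),("green",470,265),("bench",300,320)):
    print(n,s[int(v/2.5+170),int(u/2.5+190)])
E
```

```text
corner [ 646. -106.   10.]
pl nl [438. -70.  10.]
pl nr [ 406. -258.   10.]
pl fr [ 621. -298.   10.]
box [ 502. -184.   34.]
rd fl [800. 266.  64.]
rd fr [802. 138.  64.]
rd nl [622. 264.  64.]
rd nr [623. 139.  64.]
pnl L [491. 262.  62.]
pnl R [491. 139.  62.]
pocket [561. 202.  19.]
vial [504. 335.  36.]
drA [704.  35.  72.]
drB [ 452. -339.   72.]
blue [ 35  76 122]
fence [143 150 158]
boxw [140 146 151]
green [107 135 114]
bench [139 125 110]
rd [139 146 154]
tray [102  96  91]
lip [33 30 31]
pnl [143 147 153]
tray side [103  98  93]
blue [84 75 61]
fence [221 201 189]
boxw [227 229 209]
boxside [83 77 66]
green [101 164 139]
bench [206 184 158]
```

```bash
cat > run1.py <<'E'
from fit import *
import pickle
P=pickle.load(open("p0.pkl","rb"))
def blue(p):
    c=cv2.GaussianBlur(p["color"],(3,3),.6).astype(int); return c[...,2]-c[...,0]
def drawpoly(img,p,prims,sc=1):
    for X,v in prims:
        h=cv2.convexHull(proj(p,X).astype(np.float32)); cv2.polylines(img,[np.round((h+.5)*sc*16).astype(np.int32)],True,(255,0,255) if v else (0,255,255),1,shift=4)
if __name__=="__main__":
    R={"top":(343,175,126,142),"scene":(308,240,158,100)}
    def f(x): return plate_prims(x[:3])+[(box_prims(x[3:6])[0][0],0.)]
    x0=[527,-183,-.18,502,-184,-.55]
    res={}
    for sel in(["top"],["scene"],["top","scene"]):
        D=[]
        for n in sel:
            b=crop(blue(P[n]),R[n]); m=sharp(b,15,60) if n=="top" else sharp(b,10,70)
            D.append((P[n],R[n],m,np.ones_like(m)))
        x,c=fit(f,x0,D,[6,6,.04,6,6,.08]); print(sel,x.round(3),c); res[len(sel)]=x
    xp=x
    # reader
    def g(y):
        x,yy,a,q=y
        return [(pose(x,yy,a,prism(-90,90,-65,65,0,64)),1.),(pose(x,yy,a,prism(-100-q,-90-q,-63,63,7,62)),1.)]
    y0=[711,202,.01,124]; R={"top":(180,100,95,175),"scene":(210,165,145,90)}
    for sel in(["top"],["scene"],["top","scene"]):
        D=[]
        for n in sel:
            p=P[n]; c=cv2.GaussianBlur(p["color"],(3,3),.6).astype(int); cr=crop(c,R[n])
            m=sharp(cr[...,2]-cr[...,0],-22,2) if n=="top" else sharp(cr[...,2]-cr[...,0],-42,-18)
            w=np.ones_like(m)
            skip=[(pose(711,202,.01,prism(-210,-96,-52,52,8,30)),1.),(pose(711,202,.01,prism(-84,84,-59,59,64,64)),1.)]
            if n=="scene": skip.append((pose(711,202,.01,prism(-205,-86,-60,60,0,60)),1.)); 
            w=w-(render(p,skip,R[n])>0)
            if n=="scene":  # keep only the body there
                pass
            D.append((p,R[n],m,w)); cv2.imwrite(f"pics/m_{n}.png",(m*255))
        y,c=fit(g,y0,D,[5,5,.03,4]); print(sel,y.round(3),c)
        if sel==["top"]: yt=y
    x,yy,a,q=yt; print("pocket(top)",pose(x,yy,a,[(-25-q,0,16)]))
    lp=lambda y:[(pose(y[0],y[1],y[2],prism(-49,49,-38,38,16,21)),1.),(pose(y[0],y[1],y[2],prism(-43,43,-32,32,21,21)),0.)]
    for sel in(["top"],["scene"],["top","scene"]):
        D=[]
        for n in sel:
            r={"top":(205,203,43,51),"scene":(248,212,42,28)}[n]; p=P[n]
            gr=crop(p["color"].astype(int).sum(2)/3,r); k=np.percentile(gr,4); hi=np.percentile(gr,70)
            m=1-sharp(gr,k,hi); D.append((p,r,m,np.ones_like(m)))
        z,c=fit(lp,[561,202,.01],D,[4,4,.03]); print("lip",sel,z.round(3),c)
    out=[]
    for n,b in(("top",(190,100,290,230)),("scene",(200,160,290,180))):
        im=cv2.resize(P[n]["color"][:,:,::-1].copy(),None,fx=3,fy=3,interpolation=cv2.INTER_CUBIC)
        for pr in(f(xp),g(yt),lp(z)): drawpoly(im,P[n],pr,3)
        u,v,w,h=[3*k for k in b]; im=im[v:v+h,u:u+w]; im=cv2.resize(im,None,fx=.9,fy=.9); cv2.imwrite(f"pics/ov_{n}.png",im[:600,:800]); print(im.shape)
E
python3 run1.py
```

```text
['top'] [ 5.37352e+02 -1.77312e+02 -1.87000e-01  5.02214e+02 -1.82943e+02
 -6.31000e-01] 283.88751220703125
['scene'] [ 5.44058e+02 -1.73765e+02 -1.85000e-01  5.00894e+02 -1.84628e+02
 -6.81000e-01] 775.0624389648438
['top', 'scene'] [ 5.37795e+02 -1.77180e+02 -1.82000e-01  5.02479e+02 -1.82913e+02
 -6.28000e-01] 1186.9764404296875
['top'] [7.12428e+02 2.03378e+02 1.50000e-02 1.24075e+02] 578.1875
['scene'] [7.11048e+02 2.04753e+02 2.70000e-02 1.23427e+02] 4423.6044921875
['top', 'scene'] [7.12416e+02 2.04662e+02 1.90000e-02 1.23915e+02] 5017.8955078125
pocket(top) [[563.37050631 201.11340958  16.        ]]
lip ['top'] [5.62507e+02 2.03107e+02 8.00000e-03] 134.0259552001953
lip ['scene'] [ 5.58223e+02  2.02262e+02 -2.00000e-03] 325.58868408203125
lip ['top', 'scene'] [5.62516e+02 2.03014e+02 6.00000e-03] 473.06658935546875
(621, 783, 3)
(486, 783, 3)[ WARN:0@2.422] global loadsave.cpp:1063 imwrite_ Unsupported depth image for selected encoder is fallbacked to CV_8U.
```

View pics/ov_top.png

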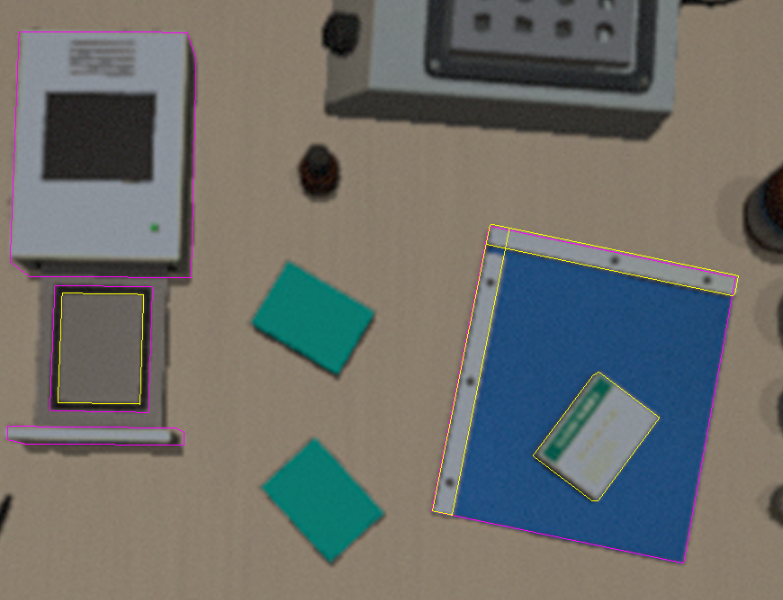

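View pics/ov_scene.png

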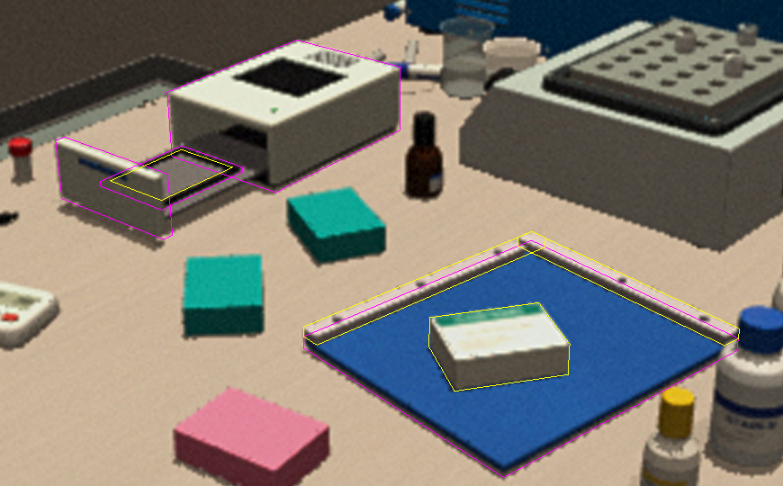

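Both overlays match the fits:
- **Plate:** (537.6, -177.2), yaw -0.185.
- **Box:** (502.3, -182.9), yaw -0.63.
- **Pocket:** (562.5, 203.1), yaw about 0.01.
- **Drawer:** open by about 124 mm.

Now I'll move to above the box.

Emit:
{"name": "step_arm", "arguments": {
  "deltas": [
    [-26.7,-25.1,3.8,0,0,0],
    [-53.4,-50.2,7.6,0,0,0],
    [-80.1,-75.3,11.4,0,0,0],
    [-106.8,-100.4,15.2,0,0,0],
    [-133.5,-125.5,19,0,0,0]
  ],
  "fingers": 91.8
}}

```text
time: 1.22
tool_pos: [276.1, 316.8, 209.0]
tcp_rot: [3.141, 0.0, 2.751]
contact_force: [1.9, 0.2, -0.1]
grip_width: 91.9
```

Emit:
{"name": "step_arm", "arguments": {
  "deltas": [
    [-26.7,-25.1,3.8,0,0,0],
    [-53.4,-50.2,7.6,0,0,0],
    [-80.1,-75.3,11.4,0,0,0],
    [-106.8,-100.4,15.2,0,0,0],
    [-133.5,-125.5,19,0,0,0]
  ]
}}

```text
time: 1.63
tool_pos: [351.8, 149.7, 190.2]
tcp_rot: [3.141, 0.001, 2.75]
contact_force: [0.5, 1.1, -0.0]
grip_width: 91.7
```

Emit:
{"name": "step_arm", "arguments": {
  "deltas": [
    [-26.7,-25.1,3.8,0,0,0],
    [-53.4,-50.2,7.6,0,0,0],
    [-80.1,-75.3,11.4,0,0,0],
    [-106.8,-100.4,15.2,0,0,0],
    [-133.5,-125.5,19,0,0,0]
  ]
}}

```text
time: 2.05
tool_pos: [427.3, -17.6, 171.1]
tcp_rot: [3.141, 0.001, 2.749]
contact_force: [0.2, 1.1, 0.0]
grip_width: 91.5
```

Emit:
{"name": "step_arm", "arguments": {
  "deltas": [
    [-26.7,-25.1,3.8,0,0,0.05],
    [-53.4,-50.2,7.6,0,0,0.1],
    [-80.1,-75.3,11.4,0,0,0.15],
    [-106.8,-100.4,15.2,0,0,0.2],
    [-133.5,-125.5,19,0,0,0.24]
  ]
}}

```text
time: 2.47
tool_pos: [502.8, -184.5, 151.9]
tcp_rot: [3.141, 0.0, 2.507]
contact_force: [-0.8, 0.2, 0.9]
grip_width: 91.8
```

```bash
cat > plan.py <<'E'
import sys,numpy as np
from plant import bot
from scipy.spatial.transform import Rotation as Ro
def plan(x,y,z,yaw):
    o=bot.get_obs(); R=Ro.from_euler("xyz",o["tcp_rot"]); T=Ro.from_euler("xyz",[np.pi,0,yaw])
    d=R.inv().apply(np.array([x,y,z])-o["tool_pos"]); w=(R.inv()*T).as_rotvec()
    print("t",round(o["time"],2),"pos",o["tool_pos"].round(1),"rot",o["tcp_rot"].round(4),"F",o["contact_force"].round(1),"w",round(o["grip_width"],1)); print("delta",d.round(1),w.round(4))
if __name__=="__main__": plan(*map(float,sys.argv[1:5]))
E
python3 plan.py 502.3 -182.9 46 2.511
```

```text
t 2.47 pos [ 502.8 -184.5  151.9] rot [3.1414e+00 1.0000e-04 2.5069e+00] F [-0.8  0.2  0.9] w 91.8
delta [  1.4   1.  105.9] [ 0.0002  0.0001 -0.0041]
```

Emit:
{"name": "step_arm", "arguments": {
  "deltas": [
    [0.4,0.2,26,0,0,0],
    [0.8,0.5,52,0,0,0],
    [1.4,1,78,0,0,-0.004],
    [1.4,1,98,0,0,-0.004],
    [1.4,1,106,0,0,-0.004]
  ]
}}

```text
time: 2.88
tool_pos: [500.2, -180.3, 43.3]
tcp_rot: [-3.141, -0.005, 2.514]
contact_force: [0.2, 0.8, 0.3]
grip_width: 91.8
```

Emit:
{"name": "step_arm", "arguments": {
  "deltas": [
    [0,0,0,0,0,0],
    [0,0,0,0,0,0],
    [0,0,0,0,0,0],
    [0,0,0,0,0,0],
    [0,0,0,0,0,0]
  ],
  "fingers": 50
}}

```text
time: 3.3
tool_pos: [502.5, -181.3, 47.3]
tcp_rot: [3.141, 0.002, 2.514]
contact_force: [0.4, -0.2, 0.0]
grip_width: 62.9
```

Emit:
{"name": "step_arm", "arguments": {
  "deltas": [
    [0,0,0,0,0,0],
    [0,0,0,0,0,0],
    [0,0,0,0,0,0]
  ]
}}

```text
time: 3.55
tool_pos: [501.9, -181.0, 46.4]
tcp_rot: [3.141, 0.0, 2.514]
contact_force: [-0.4, -0.0, 0.1]
grip_width: 50.7
```

```bash
python3 plan.py 580 -153 46 2.957; python3 - <<'E'
from plant import bot
import cv2
p=bot.capture("scene"); c=p["color"][200:360,270:480,::-1]; cv2.imwrite("pics/grip.png",cv2.resize(c,None,fx=3,fy=3,interpolation=cv2.INTER_CUBIC))
E
```

```text
t 3.55 pos [ 501.9 -181.    46.4] rot [3.1414e+00 5.0000e-04 2.5138e+00] F [-0.4 -0.   0.1] w 50.7
delta [-46.8  68.6   0.5] [ 0.      0.0005 -0.4432]
```

View pics/grip.png

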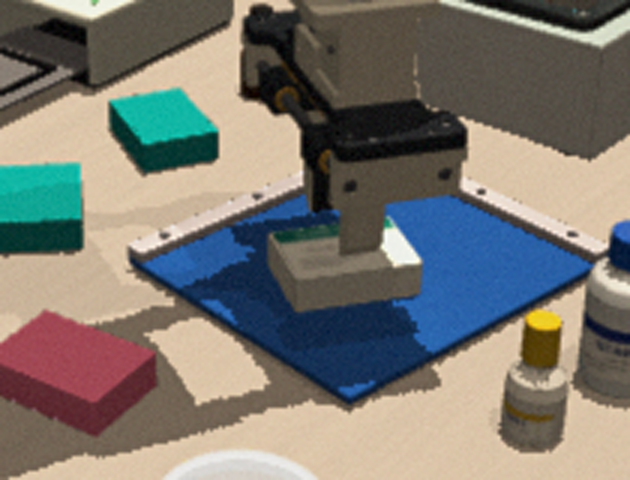

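The view shows the near finger ending at about crop row 252, apparently level with the box top. The opening is 50.7, which is less than 58, so I don't trust this grasp and will check the geometry.

```bash
python3 - <<'E'
from fit import *
from plant import bot
o=bot.get_obs(); print(o["tool_pos"],o["tcp_rot"],o["grip_width"],o["contact_force"],bot.tip_reach)
p=bot.capture("scene"); y=2.514; tx=np.array([np.cos(y),np.sin(y),0]); ty=np.array([np.sin(y),-np.cos(y),0])
im=cv2.resize(p["color"][:,:,::-1],None,fx=3,fy=3,interpolation=cv2.INTER_CUBIC)
c=np.array([501.9,-181,0])
for s in(1,-1):
  for z,col in((21,(0,0,255)),(34,(0,255,0)),(46,(255,0,0))):
    for off in (29,48):
      X=[c+s*off*ty+e*9.5*tx+[0,0,z] for e in(-1,1)]
      q=(proj(p,X)+.5)*3; cv2.line(im,*[tuple(int(v) for v in k) for k in q],col,1)
for X,v in box_prims((502.3,-182.9,-.63)):
    h=cv2.convexHull(proj(p,X).astype(np.float32)); cv2.polylines(im,[np.round((h+.5)*3).astype(np.int32)],True,(255,0,255),1)
a=im[660:1020,870:1350]
t=bot.capture("top"); b=cv2.resize(t["color"][200:300,360:460,::-1],(360,360),interpolation=cv2.INTER_CUBIC)
cv2.imwrite("pics/chk.png",np.hstack([cv2.resize(a,(440,330)),b[:330]]))
E
```

```text
[ 501.86036722 -180.99438506   46.29851087] [3.14144266e+00 3.48397128e-04 2.51381454e+00] 50.28843714372297 [-0.335662   -1.16308937  0.3431213 ] 25.0
```

View pics/chk.png

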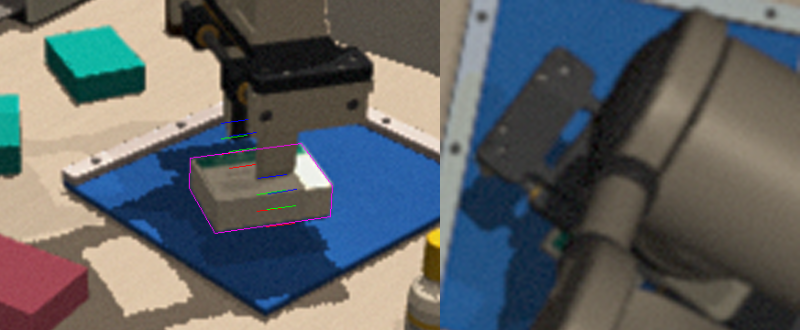

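```bash
python3 - <<'E'
from fit import *
from plant import bot
p=bot.capture("scene"); y=2.514; tx=np.array([np.cos(y),np.sin(y),0]); ty=np.array([np.sin(y),-np.cos(y),0])
c=np.array([501.9,-181,0])
for off in(25,35,44):
  for z in(21,34,40,46,52): print(off,z,[(proj(p,[c+s*off*ty+e*9.5*tx+[0,0,z]])[0]).round(1).tolist() for s in (-1,1) for e in(-1,1)])
a=p["color"][255:300,365:420,::-1]; cv2.imwrite("pics/tip.png",cv2.resize(a,None,fx=12,fy=12,interpolation=cv2.INTER_NEAREST))
E
```

```text
25 21 [[392.2, 293.9], [382.2, 295.3], [383.1, 280.3], [373.5, 281.7]]
25 34 [[392.5, 287.7], [382.4, 289.1], [383.3, 274.3], [373.7, 275.7]]
25 40 [[392.6, 284.8], [382.5, 286.2], [383.4, 271.6], [373.7, 272.9]]
25 46 [[392.7, 281.9], [382.6, 283.4], [383.5, 268.8], [373.8, 270.1]]
25 52 [[392.9, 279.0], [382.7, 280.4], [383.6, 266.0], [373.9, 267.2]]
35 21 [[394.1, 296.7], [384.0, 298.2], [381.4, 277.8], [371.8, 279.1]]
35 34 [[394.4, 290.5], [384.3, 292.0], [381.6, 271.8], [372.0, 273.1]]
35 40 [[394.5, 287.6], [384.4, 289.1], [381.7, 269.0], [372.1, 270.3]]
35 46 [[394.7, 284.7], [384.5, 286.2], [381.8, 266.3], [372.1, 267.5]]
35 52 [[394.8, 281.8], [384.6, 283.2], [381.8, 263.5], [372.2, 264.7]]
44 21 [[395.9, 299.4], [385.7, 300.8], [379.8, 275.5], [370.4, 276.8]]
44 34 [[396.2, 293.1], [386.0, 294.6], [380.0, 269.6], [370.5, 270.8]]
44 40 [[396.3, 290.2], [386.1, 291.7], [380.1, 266.8], [370.6, 268.1]]
44 46 [[396.5, 287.3], [386.2, 288.7], [380.2, 264.1], [370.7, 265.3]]
44 52 [[396.6, 284.3], [386.3, 285.8], [380.3, 261.3], [370.7, 262.5]]
```

View pics/tip.png

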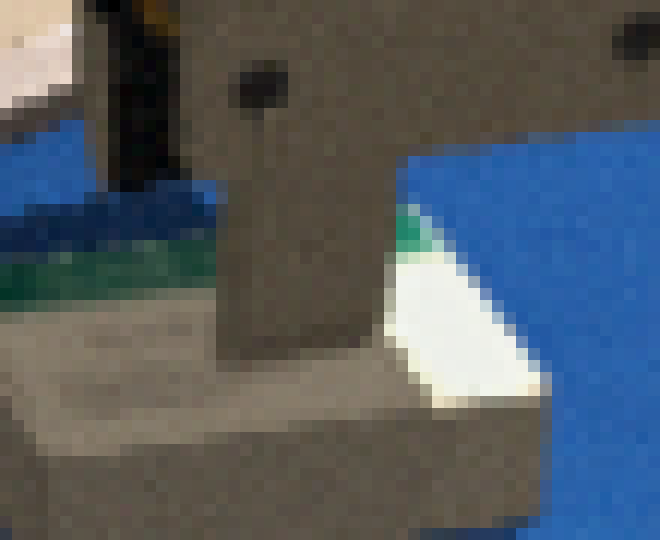

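Measured from pixels (383–397, ~285), the finger tip is at about z = 48, though the reported TCP implies 21. The fingers have closed above the box and nothing was touched. I'll open, lower in small steps while watching the force, and measure again.

Emit:
{"name": "step_arm", "arguments": {
  "deltas": [
    [0,0,0,0,0,0],
    [0,0,0,0,0,0],
    [0,0,0,0,0,0],
    [0,0,0,0,0,0],
    [0,0,0,0,0,0]
  ],
  "fingers": 91.8
}}

```text
time: 4.17
tool_pos: [501.8, -181.0, 46.1]
tcp_rot: [3.142, -0.0, 2.514]
contact_force: [1.3, 0.1, -0.0]
grip_width: 78.8
```

Emit:
{"name": "step_arm", "arguments": {
  "deltas": [
    [1,0,2.5,0,0,0],
    [1,0,5,0,0,0],
    [1,0,7.5,0,0,0],
    [1,0,10,0,0,0],
    [1,0,10,0,0,0]
  ]
}}

```text
time: 4.58
tool_pos: [500.6, -180.2, 35.4]
tcp_rot: [-3.142, -0.001, 2.514]
contact_force: [0.1, 0.3, 1.0]
grip_width: 91.7
```

```bash
python3 - <<'E'
from fit import *
from plant import bot
o=bot.get_obs(); print(o["tool_pos"],o["tcp_rot"],o["grip_width"],o["contact_force"],o["joint_positions"])
P={n:bot.capture(n) for n in("scene","top")}
import pickle; pickle.dump(P,open("p1.pkl","wb"))
p=P["scene"]; y=2.514; tx=np.array([np.cos(y),np.sin(y),0]); ty=np.array([np.sin(y),-np.cos(y),0])
c=np.array([o["tool_pos"][0],o["tool_pos"][1],0]); x0,y0=320,220
im=cv2.resize(p["color"][y0:330,x0:450,::-1],None,fx=6,fy=6,interpolation=cv2.INTER_NEAREST)
for s in(1,-1):
  for z,col in((11,(0,0,255)),(36,(0,255,0)),(61,(255,0,0))):
      X=[c+s*o_*ty+e*9.5*tx+[0,0,z] for o_,e in ((46,-1),(46,1),(65,1),(65,-1))]
      q=(proj(p,X)-[x0-.5,y0-.5])*6; cv2.polylines(im,[q.round().astype(int)],True,col,1)
cv2.imwrite("pics/tip2.png",im[:600,:780]); print(im.shape)
E
```

```text
[ 500.62018991 -180.1970579    35.42325118] [-3.14155081e+00 -1.13456745e-03  2.51377587e+00] 91.70752252270601 [0.12612078 0.32856388 1.03703317] [-4.89668241e-01  5.86832705e-01  1.73207352e+00  1.56456980e-04
  8.23815952e-01 -1.43275417e+00]
(660, 780, 3)
```

View pics/tip2.png

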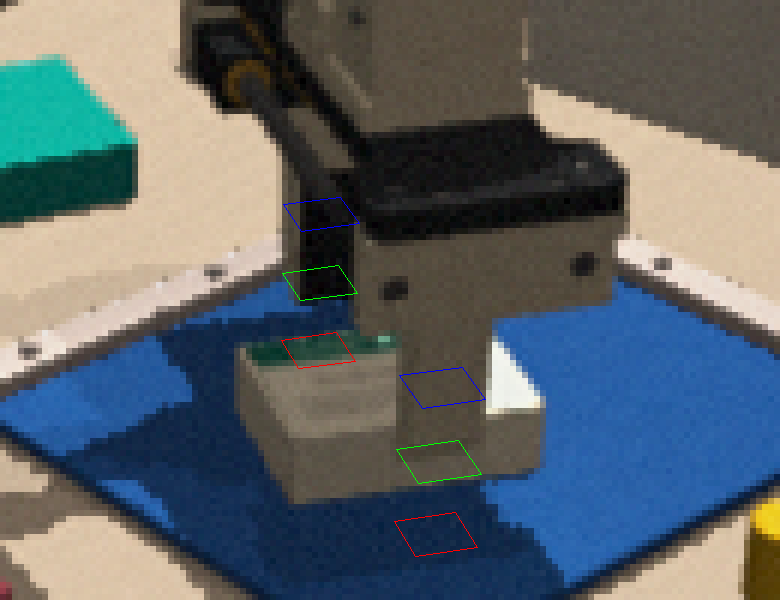

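The finger tip is again at about TCP height, around z = 38–45, in front of the upper box side. So the true tip is about 25–30 mm higher than `tip_reach` implies. I'll lower further and watch the force.

Emit:
{"name": "step_arm", "arguments": {
  "deltas": [
    [-0.5,-1.5,2,0,0,0],
    [-1,-3,4,0,0,0],
    [-1,-3,6,0,0,0],
    [-1,-3,8,0,0,0],
    [-1,-3,8,0,0,0]
  ]
}}

```text
time: 5.1
tool_pos: [499.7, -183.3, 27.6]
tcp_rot: [-3.142, -0.001, 2.514]
contact_force: [-0.7, 0.8, 0.8]
grip_width: 91.6
```

```bash
python3 plan.py 502.3 -182.9 18 2.511
```

```text
t 5.1 pos [ 499.7 -183.3   27.6] rot [-3.1416e+00 -8.0000e-04  2.5136e+00] F [-0.7  0.8  0.8] w 91.6
delta [-1.8  1.9  9.6] [-0.     -0.0008  0.0026]
```

Emit:
{"name": "step_arm", "arguments": {
  "deltas": [
    [-1,0.5,2,0,0,0],
    [-2,1,4,0,0,0],
    [-2,2,6,0,0,0],
    [-2,2,8,0,0,0],
    [-2,2,9,0,0,0]
  ]
}}

```text
time: 5.52
tool_pos: [502.7, -182.8, 18.7]
tcp_rot: [3.142, -0.0, 2.514]
contact_force: [-0.3, -0.5, 0.4]
grip_width: 91.8
```

Emit:
{"name": "step_arm", "arguments": {
  "deltas": [
    [0,0,0,0,0,0],
    [0,0,0,0,0,0],
    [0,0,0,0,0,0],
    [0,0,0,0,0,0],
    [0,0,0,0,0,0]
  ],
  "fingers": 50
}}

```text
time: 5.93
tool_pos: [502.8, -183.0, 19.2]
tcp_rot: [3.141, 0.0, 2.514]
contact_force: [-0.2, -0.1, 0.4]
grip_width: 62.6
```

Emit:
{"name": "step_arm", "arguments": {
  "deltas": [
    [0,0,0,0,0,0],
    [0,0,0,0,0,0],
    [0,0,0,0,0,0]
  ]
}}

```text
time: 6.18
tool_pos: [502.9, -183.0, 19.2]
tcp_rot: [3.141, 0.0, 2.514]
contact_force: [0.2, 0.2, 1.2]
grip_width: 57.9
```

```bash
python3 plan.py 580 -150 18 2.957
```

```text
t 6.18 pos [ 502.9 -183.    19.2] rot [3.1415e+00 2.0000e-04 2.5138e+00] F [0.2 0.2 1.2] w 57.9
delta [-43.1  72.    1.2] [ 1.000e-04  2.000e-04 -4.432e-01]
```

Gripped at 57.9 mm, as expected. Now I'll slide the box and turn it towards the corner.

Emit:
{"name": "step_arm", "arguments": {
  "deltas": [
    [-5,8.8,0,0,0,-0.08],
    [-10,17.6,0,0,0,-0.17],
    [-15,26.4,0,0,0,-0.26],
    [-20,35.2,0,0,0,-0.35],
    [-25,44,0,0,0,-0.443]
  ]
}}

```text
time: 6.6
tool_pos: [549.0, -162.1, 19.2]
tcp_rot: [-3.141, -0.0, 2.961]
contact_force: [-1.4, -1.7, 1.3]
grip_width: 57.9
```

```bash
python3 plan.py 595.2 -141.2 19 2.957
```

```text
t 6.6 pos [ 549.  -162.1   19.2] rot [-3.1413e+00 -5.0000e-04  2.9612e+00] F [-1.4 -1.7  1.3] w 57.9
delta [-41.7  28.8   0.2] [-0.0003 -0.0005  0.0042]
```

Emit:
{"name": "step_arm", "arguments": {
  "deltas": [
    [-8.5,5.8,0,0,0,0.004],
    [-17,11.6,0,0,0,0.004],
    [-25.5,17.4,0,0,0,0.004],
    [-34,23.2,0,0,0,0.004],
    [-41.5,29,0,0,0,0.004]
  ]
}}

```text
time: 7.02
tool_pos: [595.8, -140.9, 19.2]
tcp_rot: [-3.141, -0.0, 2.951]
contact_force: [-2.9, -1.7, 3.7]
grip_width: 58.1
```

```bash
cat > chkp.py <<'E'
from fit import *
from plant import bot
from run1 import blue
import pickle,sys
o=bot.get_obs(); print(o["tool_pos"].round(1),o["tcp_rot"].round(4),o["contact_force"].round(1),o["grip_width"].round(1))
pl=np.array([537.6,-177.2]); a=-.185; d=o["tool_pos"][:2]-pl
print("tool in plate",(np.cos(a)*d[0]+np.sin(a)*d[1]).round(1),(-np.sin(a)*d[0]+np.cos(a)*d[1]).round(1))
P={n:bot.capture(n) for n in("scene","top")}; pickle.dump(P,open("pl.pkl","wb"))
s=cv2.resize(P["scene"]["color"][180:340,310:490,::-1],(675,600),interpolation=cv2.INTER_CUBIC) 
cv2.imwrite(f"pics/{sys.argv[1]}.png",s)
E
python3 chkp.py slide1
```

```text
Traceback (most recent call last):
  File "chkp.py", line 5, in <module>
    o=bot.get_obs(); print(o["tool_pos"].round(1),o["tcp_rot"].round(4),o["contact_force"].round(1),o["grip_width"].round(1))
                                                                                                    ^^^^^^^^^^^^^^^^^^^^^
AttributeError: 'float' object has no attribute 'round'
```

Emit:
{"name": "step_arm", "arguments": {
  "deltas": [
    [0,2,0,0,0,0],
    [0,4,0,0,0,0],
    [0,6,0,0,0,-0.006],
    [0,7,0,0,0,-0.006],
    [0,8,0,0,0,-0.006]
  ]
}}

```text
time: 7.43
tool_pos: [596.6, -133.9, 19.6]
tcp_rot: [-3.141, 0.001, 2.958]
contact_force: [-0.3, -4.8, 4.5]
grip_width: 57.8
```

```bash
sed -i 's/,o\["grip_width"\].round(1))/,o["grip_width"])/' chkp.py; python3 chkp.py slide1
```

```text
[ 596.6 -133.9   19.6] [-3.1409e+00  1.1000e-03  2.9584e+00] [-0.3 -4.8  4.5] 57.81739353281115
tool in plate 50.1 53.4
```

View pics/slide1.png

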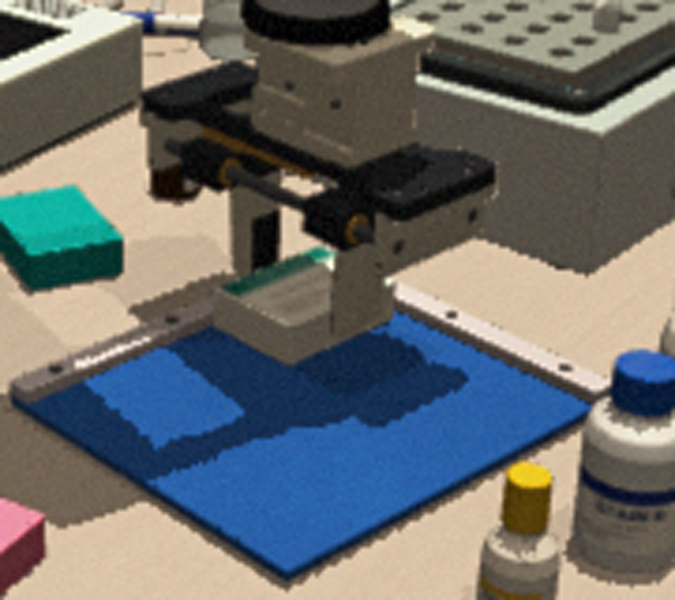

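The box is gripped with the far finger above the long fence and the box near the corner, at crop (290,300). I'll press on to contact.

Emit:
{"name": "step_arm", "arguments": {
  "deltas": [
    [0,1,0,0,0,0],
    [0,2,0,0,0,0],
    [0,3,0,0,0,0]
  ]
}}

```text
time: 7.78
tool_pos: [596.9, -132.3, 19.7]
tcp_rot: [-3.139, 0.001, 2.959]
contact_force: [-2.5, -13.5, 6.4]
grip_width: 57.3
```

Emit:
{"name": "step_arm", "arguments": {
  "deltas": [
    [-2,0,0,0,0,0],
    [-4,0,0,0,0,0],
    [-6,0,0,0,0,0],
    [-7,0,0,0,0,0],
    [-8,0,0,0,0,0]
  ]
}}

```text
time: 8.2
tool_pos: [597.5, -132.4, 19.5]
tcp_rot: [-3.14, -0.016, 2.96]
contact_force: [-30.4, -8.2, 28.1]
grip_width: 57.6
```

Emit:
{"name": "step_arm", "arguments": {
  "deltas": [
    [3,0,0,0,0,0],
    [6,0,0,0,0,0],
    [6,0,0,0,0,0]
  ]
}}

```text
time: 8.45
tool_pos: [597.3, -132.4, 19.7]
tcp_rot: [-3.139, -0.002, 2.959]
contact_force: [-6.9, -9.5, 8.7]
grip_width: 57.6
```

```bash
python3 chkp.py x; python3 - <<'E'
from fit import *
import pickle
P=pickle.load(open("pl.pkl","rb")); out=[]
for n,(x0,y0,w,h,s) in(("scene",(355,235,90,70,6)),("top",(360,170,70,70,6))):
    p=P[n]; im=cv2.resize(p["color"][y0:y0+h,x0:x0+w,::-1],None,fx=s,fy=s,interpolation=cv2.INTER_CUBIC)
    if n=="top": im=np.clip(im*1.4,0,255).astype(np.uint8)
    for px,py,col in((60,56,(255,0,255)),(50,56,(0,255,255))):
        c=pose(537.6,-177.2,-.185,[(px,py,0)])[0]
        h_=cv2.convexHull(proj(p,box_prims((c[0],c[1],-.185))[0][0]).astype(np.float32)); cv2.polylines(im,[np.round((h_-[x0-.5,y0-.5])*s).astype(np.int32)],True,col,1)
    out.append(im)
h=420; out[1]=cv2.resize(out[1],(255,255)); out[1]=np.vstack([out[1],np.zeros((h-255,255,3),np.uint8)])
cv2.imwrite("pics/sq.png",np.hstack(out))
E
```

```text
[ 597.3 -132.4   19.7] [-3.1393e+00 -2.1000e-03  2.9591e+00] [-6.9 -9.5  8.7] 57.60683849012501
tool in plate 50.4 55.1
```

View pics/sq.png

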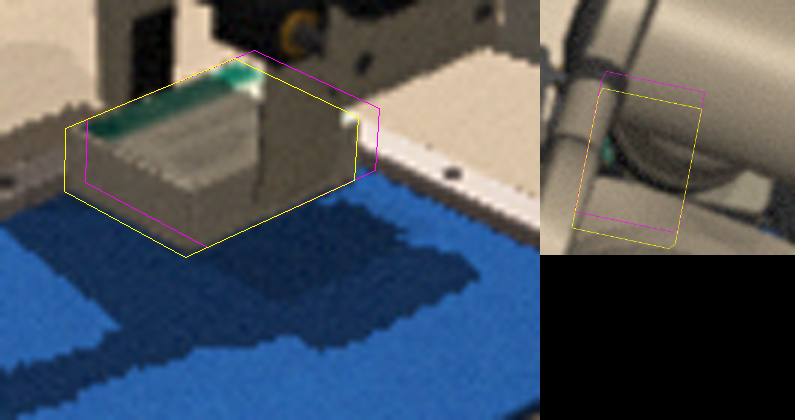

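```bash
python3 - <<'E'
from fit import *
import pickle
p=pickle.load(open("pl.pkl","rb"))["scene"]
def toplate(w):
    d=w[:2]-[537.6,-177.2]; a=-.185; return np.round([np.cos(a)*d[0]+np.sin(a)*d[1],-np.sin(a)*d[0]+np.cos(a)*d[1]],1)
for n,u,v,z in(("near bot",193,247,10),("right bot",356,183,10),("left top",86,133,34),("near top",193,190,34),("far? top(green end)",240,62,34),("left bot",88,190,10),("fence bolt",452,173,18)):
    print(n,toplate(unproj(p,(355+u/6-.5,235+v/6-.5),z)))
for X in [(20,27,10),(20,27,34),(20,85,34),(100,27,10),(100,27,34),(100,85,34)]:
    w=pose(537.6,-177.2,-.185,[X]); print(X,((proj(p,w)[0]-[354.5,234.5])*6).round())
E
```

```text
near bot [16.3 29.8]
right bot [88.6 25. ]
left top [12.9 77.8]
near top [12.1 26.8]
far? top(green end) [89.5 81.6]
left bot [16.6 80.1]
fence bolt [106.8  -0.6]
(20, 27, 10) [207. 247.]
(20, 27, 34) [210. 182.]
(20, 85, 34) [ 87. 119.]
(100, 27, 10) [375. 170.]
(100, 27, 34) [379. 108.]
(100, 85, 34) [254.  50.]
```

The overlay puts the box at plate x ≈ 52, about 8 mm short of the end stop. A finger tip over the fence is probably catching a fence screw, given the rising Fz. I'll release, raise about 5 mm, regrip and push on.

Emit:
{"name": "step_arm", "arguments": {
  "deltas": [
    [1,-1,0,0,0,0],
    [1,-1,0,0,0,0],
    [1,-1,-2,0,0,0],
    [1,-1,-4,0,0,0],
    [1,-1,-5,0,0,0]
  ],
  "fingers": 75
}}

```text
time: 8.97
tool_pos: [597.4, -130.8, 23.8]
tcp_rot: [3.141, -0.001, 2.959]
contact_force: [-0.1, -0.2, 0.9]
grip_width: 74.7
```

Emit:
{"name": "step_arm", "arguments": {
  "deltas": [
    [0,0,0,0,0,0],
    [0,0,0,0,0,0]
  ]
}}

```text
time: 9.13
tool_pos: [597.7, -131.1, 23.9]
tcp_rot: [3.141, -0.001, 2.959]
contact_force: [0.1, -0.6, -1.1]
grip_width: 74.9
```

```bash
python3 plan.py 597.5 -132.5 23 2.957
```

```text
t 9.13 pos [ 597.7 -131.1   23.9] rot [ 3.1411e+00 -6.0000e-04  2.9590e+00] F [ 0.1 -0.6 -1.1] w 74.9
delta [-0.1 -1.4  0.9] [ 0.0005 -0.0006  0.002 ]
```

Close, then push in x.

Emit:
{"name": "step_arm", "arguments": {
  "deltas": [
    [0,-1,0,0,0,0],
    [0,-1,0,0,0,0],
    [0,-1,0,0,0,0],
    [0,-1,0,0,0,0],
    [0,-1,0,0,0,0]
  ],
  "fingers": 50
}}

```text
time: 9.55
tool_pos: [597.6, -132.5, 24.0]
tcp_rot: [3.142, -0.0, 2.959]
contact_force: [0.2, -1.1, -1.2]
grip_width: 57.6
```

Emit:
{"name": "step_arm", "arguments": {
  "deltas": [
    [-1,0,0,0,0,0],
    [-2,0,0,0,0,0],
    [-3,0,0,0,0,0],
    [-4,0,0,0,0,0]
  ]
}}

```text
time: 9.88
tool_pos: [601.6, -133.2, 24.0]
tcp_rot: [3.142, -0.0, 2.959]
contact_force: [-1.4, -0.5, -1.2]
grip_width: 57.7
```

Emit:
{"name": "step_arm", "arguments": {
  "deltas": [
    [-1,0,0,0,0,0],
    [-2,0,0,0,0,0],
    [-3,0,0,0,0,0],
    [-4,0,0,0,0,0]
  ]
}}

```text
time: 10.22
tool_pos: [605.6, -134.0, 24.1]
tcp_rot: [3.142, -0.0, 2.959]
contact_force: [-0.8, -0.6, -2.2]
grip_width: 58.0
```

Emit:
{"name": "step_arm", "arguments": {
  "deltas": [
    [-1,0,0,0,0,0],
    [-2,0,0,0,0,0]
  ]
}}

```text
time: 10.38
tool_pos: [606.1, -134.1, 24.0]
tcp_rot: [3.141, -0.004, 2.959]
contact_force: [-7.4, -0.1, 4.4]
grip_width: 58.0
```

Emit:
{"name": "step_arm", "arguments": {
  "deltas": [
    [-1,0,0,0,0,0],
    [-2,0,0,0,0,0]
  ]
}}

```text
time: 10.55
tool_pos: [606.1, -134.0, 24.0]
tcp_rot: [3.141, -0.008, 2.959]
contact_force: [-15.3, 0.5, 10.5]
grip_width: 58.0
```

End-stop contact came at tool plate x ≈ 59.4, against 60 expected. Now I'll press into the long fence.

Emit:
{"name": "step_arm", "arguments": {
  "deltas": [
    [0.5,1,0,0,0,0],
    [1,2,0,0,0,0],
    [1,3,0,0,0,0],
    [1,4,0,0,0,0]
  ]
}}

```text
time: 10.88
tool_pos: [606.2, -133.9, 24.1]
tcp_rot: [-3.136, -0.006, 2.959]
contact_force: [-14.4, -17.6, 4.2]
grip_width: 57.5
```

Emit:
{"name": "step_arm", "arguments": {
  "deltas": [
    [0,0,0,0,0,0],
    [0,0,0,0,0,0],
    [0,0,0,0,0,0]
  ]
}}

```text
time: 11.13
tool_pos: [606.2, -133.9, 24.1]
tcp_rot: [-3.137, -0.005, 2.959]
contact_force: [-13.9, -13.2, 4.5]
grip_width: 57.5
```

```bash
python3 chkp.py y2; python3 plan.py 606.9 -133.2 24 2.957
```

```text
[ 606.2 -133.9   24.1] [-3.1369 -0.0055  2.9589] [-13.9 -13.2   4.5] 57.52546184710797
tool in plate 59.4 55.2
t 11.23 pos [ 606.2 -133.9   24.1] rot [-3.1369 -0.0055  2.9589] F [-12.9 -13.8   4.1] w 57.8
delta [-0.6  0.8  0.1] [-0.0047 -0.0055  0.002 ]
```

Both contacts are firm, at tool plate (59.4, 55.2). I'll let go briefly so the box lies free, recentre, then grip again.

Emit:
{"name": "step_arm", "arguments": {
  "deltas": [
    [0,0,0,0,0,0],
    [0,0,0,0,0,0],
    [0,0,0,0,0,0],
    [4,-3.5,0,0,0,0],
    [4,-3.5,0,0,0,0]
  ],
  "fingers": 75
}}

```text
time: 11.65
tool_pos: [604.3, -133.3, 24.1]
tcp_rot: [3.141, -0.0, 2.959]
contact_force: [0.8, 0.1, 0.6]
grip_width: 74.9
```

```bash
python3 - <<'E'
from fit import *
from plant import bot
from run1 import blue
o=bot.get_obs(); print(o["tool_pos"].round(1),o["contact_force"].round(1),o["grip_width"])
p=bot.capture("scene"); x0,y0,s=355,235,8
im=cv2.resize(p["color"][y0:y0+70,x0:x0+95,::-1],None,fx=s,fy=s,interpolation=cv2.INTER_CUBIC)
c=pose(537.6,-177.2,-.185,[(60,56,0)])[0]
for q in box_prims((c[0],c[1],-.185)):
    h=cv2.convexHull(proj(p,q[0]).astype(np.float32)); cv2.polylines(im,[np.round((h-[x0-.5,y0-.5])*s).astype(np.int32)],True,(255,0,255),1)
cv2.imwrite("pics/sq2.png",im)
E
python3 plan.py 606.9 -133.2 24 2.957
```

```text
[ 604.3 -133.3   24.1] [0.8 0.1 0.6] 74.86114760918093
t 11.7 pos [ 604.5 -133.2   24.1] rot [3.1414 0.     2.9589] F [-0.6  0.1 -0.2] w 75.1
delta [-2.4  0.4  0.1] [0.0002 0.     0.0019]
```

View pics/sq2.png

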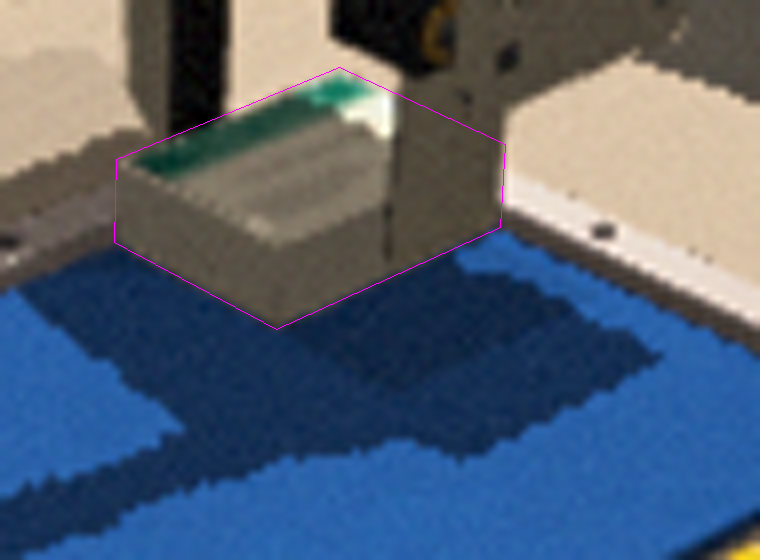

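The squared-up model outline (magenta) coincides with the box in the corner. Now grip and lift.

Emit:
{"name": "step_arm", "arguments": {
  "deltas": [
    [-1.2,0,0,0,0,0],
    [-2.4,0,0,0,0,0],
    [-2.4,0,0,0,0,0]
  ]
}}

```text
time: 11.95
tool_pos: [607.5, -133.7, 24.2]
tcp_rot: [3.142, 0.001, 2.959]
contact_force: [0.6, 0.0, -0.1]
grip_width: 75.0
```

Emit:
{"name": "step_arm", "arguments": {
  "deltas": [
    [0,0,0,0,0,0],
    [0,0,0,0,0,0],
    [0,0,0,0,0,0],
    [0,0,0,0,0,0],
    [0,0,0,0,0,0]
  ],
  "fingers": 50
}}

```text
time: 12.37
tool_pos: [606.9, -134.2, 24.1]
tcp_rot: [-3.141, -0.0, 2.959]
contact_force: [-1.6, -2.5, 0.0]
grip_width: 57.6
```

```bash
python3 chkp.py y3
```

```text
[ 606.9 -134.2   24.1] [-3.1411 -0.      2.9587] [-1.6 -2.5  0. ] 57.645117999131394
tool in plate 60.2 55.0
```

Emit:
{"name": "step_arm", "arguments": {
  "deltas": [
    [0,0,-4,0,0,0],
    [0,0,-12,0,0,0],
    [0,0,-26,0,0,0],
    [0,0,-42,0,0,0],
    [0,0,-60,0,0,0]
  ]
}}

```text
time: 12.88
tool_pos: [606.8, -132.8, 84.9]
tcp_rot: [3.14, -0.001, 2.959]
contact_force: [-0.2, -0.7, -1.5]
grip_width: 57.7
```

Emit:
{"name": "step_arm", "arguments": {
  "deltas": [
    [0,0,-10,0,0,0],
    [0,0,-10,0,0,0]
  ]
}}

```text
time: 13.05
tool_pos: [608.6, -133.6, 97.3]
tcp_rot: [-3.142, 0.005, 2.959]
contact_force: [0.9, 0.0, -0.3]
grip_width: 57.4
```

```bash
python3 plan.py 562.5 203.1 95 3.1496
```

```text
t 13.05 pos [ 608.6 -133.6   97.3] rot [-3.1416  0.0053  2.9591] F [ 0.9  0.  -0.3] w 57.4
delta [106.5 322.7   1.7] [-0.0005  0.0053 -0.1905]
```

Emit:
{"name": "step_arm", "arguments": {
  "deltas": [
    [8,24,0,0,0,0],
    [18,56,0,0,0,0],
    [29,88,0,0,0,0],
    [40,120,0,0,0,0],
    [50,150,0,0,0,0]
  ]
}}

```text
time: 13.47
tool_pos: [584.0, 24.9, 93.3]
tcp_rot: [3.141, -0.002, 2.959]
contact_force: [0.0, -0.6, -1.6]
grip_width: 57.8
```

Emit:
{"name": "step_arm", "arguments": {
  "deltas": [
    [11,34,0,0,0,-0.04],
    [22,68,0,0,0,-0.08],
    [33,102,0,0,0,-0.12],
    [44,136,0,0,0,-0.16],
    [52,158,0,0,0,-0.19]
  ]
}}

```text
time: 13.88
tool_pos: [561.3, 191.1, 93.4]
tcp_rot: [3.14, -0.001, -3.131]
contact_force: [-0.3, 0.4, -1.0]
grip_width: 57.7
```

Emit:
{"name": "step_arm", "arguments": {
  "deltas": [
    [0,0,0,0,0,0],
    [0,0,0,0,0,0],
    [0,0,0,0,0,0]
  ]
}}

```text
time: 14.13
tool_pos: [562.3, 187.4, 93.5]
tcp_rot: [-3.141, -0.001, -3.134]
contact_force: [-0.7, -0.8, -2.0]
grip_width: 57.9
```

```bash
python3 plan.py 562.5 203.1 50 3.1496
```

```text
t 14.13 pos [562.3 187.4  93.5] rot [-3.1413e+00 -1.1000e-03 -3.1344e+00] F [-0.7 -0.8 -2. ] w 57.9
delta [-0.3 15.7 43.5] [-0.0003 -0.0011 -0.0008]
```

Emit:
{"name": "step_arm", "arguments": {
  "deltas": [
    [0,5,0,0,0,0],
    [0,15,0,0,0,0],
    [-0.4,15.1,15,0,0,0],
    [-0.4,15.1,35,0,0,0],
    [-0.4,15.1,50,0,0,0]
  ]
}}

```text
time: 14.55
tool_pos: [563.1, 202.8, 43.3]
tcp_rot: [3.141, 0.0, -3.136]
contact_force: [-1.1, 0.7, -1.8]
grip_width: 57.5
```

Emit:
{"name": "step_arm", "arguments": {
  "deltas": [
    [0,0,5,0,0,0],
    [0,0,5,0,0,0],
    [0,0,5,0,0,0]
  ]
}}

```text
time: 14.8
tool_pos: [563.4, 202.8, 39.5]
tcp_rot: [3.141, 0.0, -3.135]
contact_force: [-0.2, -0.0, -1.3]
grip_width: 57.6
```

```bash
python3 plan.py 562.7 202.4 30.3 3.1496
```

```text
t 14.8 pos [563.4 202.8  39.5] rot [ 3.1414e+00  4.0000e-04 -3.1350e+00] F [-0.2 -0.  -1.3] w 57.6
delta [ 0.7 -0.4  9.2] [ 0.0002  0.0004 -0.0014]
```

Emit:
{"name": "step_arm", "arguments": {
  "deltas": [
    [0.4,-0.3,2,0,0,0],
    [0.7,-0.4,4,0,0,0],
    [0.7,-0.4,6,0,0,0]
  ]
}}

```text
time: 15.05
tool_pos: [562.7, 202.5, 33.8]
tcp_rot: [3.141, 0.001, -3.135]
contact_force: [0.0, -0.2, -1.2]
grip_width: 57.2
```

Emit:
{"name": "step_arm", "arguments": {
  "deltas": [
    [0,0,1,0,0,0],
    [0,0,2,0,0,0],
    [0,0,3,0,0,0]
  ]
}}

```text
time: 15.3
tool_pos: [562.4, 202.4, 30.2]
tcp_rot: [3.141, 0.0, -3.134]
contact_force: [-0.7, 0.9, -1.7]
grip_width: 57.4
```

```bash
python3 plan.py 562.7 202.4 30.3 3.1496
```

```text
t 15.3 pos [562.4 202.4  30.2] rot [ 3.1415e+00  2.0000e-04 -3.1344e+00] F [-0.7  0.9 -1.7] w 57.4
delta [-0.3 -0.  -0.1] [ 0.0001  0.0002 -0.0008]
```

No contact at lip height, so the box is inside the pocket. Let go and withdraw.

Emit:
{"name": "step_arm", "arguments": {
  "deltas": [
    [0,0,0.3,0,0,0],
    [0,0,0.3,0,0,0],
    [0,0,0.3,0,0,0],
    [0,0,0.3,0,0,0],
    [0,0,0.3,0,0,0]
  ],
  "fingers": 80
}}

```text
time: 15.72
tool_pos: [562.4, 202.4, 30.0]
tcp_rot: [3.141, 0.0, -3.134]
contact_force: [-0.2, 0.3, 0.2]
grip_width: 79.4
```

Emit:
{"name": "step_arm", "arguments": {
  "deltas": [
    [0,0,-15,0,0,0],
    [0,0,-40,0,0,0],
    [0,0,-70,0,0,0],
    [0,0,-100,0,0,0],
    [0,0,-130,0,0,0]
  ]
}}

```text
time: 16.13
tool_pos: [562.1, 202.3, 161.2]
tcp_rot: [3.142, -0.0, -3.134]
contact_force: [0.1, -0.0, -0.3]
grip_width: 79.8
```

Emit:
{"name": "step_arm", "arguments": {
  "deltas": [
    [35,0,0,0,0,0],
    [70,0,0,0,0,0],
    [105,0,0,0,0,0],
    [140,0,0,0,0,0],
    [160,0,0,0,0,0]
  ],
  "fingers": 0
}}

```text
time: 16.55
tool_pos: [398.6, 200.9, 159.8]
tcp_rot: [-3.141, -0.002, -3.134]
contact_force: [-0.4, 0.3, 0.0]
grip_width: 51.3
```

```bash
python3 - <<'E'
from fit import *
from plant import bot
o=bot.get_obs(); print(o["tool_pos"].round(1),o["tcp_rot"].round(3),o["contact_force"].round(1),o["time"])
out=[]
for n,(x0,y0,w,h,s) in(("scene",(195,165,120,90,4)),("top",(180,180,80,100,4))):
    p=bot.capture(n); im=cv2.resize(p["color"][y0:y0+h,x0:x0+w,::-1],None,fx=s,fy=s,interpolation=cv2.INTER_CUBIC)
    print(n,[(d["rect"],round(d["p"],2)) for d in bot.boxes_of("box_center",p)])
    for q in [box_prims((562.5,202.6,.008),16)[0][0], pose(562.5,203,.008,prism(-75,-75,-63,63,7,62))]:
        hh=cv2.convexHull(proj(p,q).astype(np.float32)); cv2.polylines(im,[np.round((hh-[x0-.5,y0-.5])*s).astype(np.int32)],True,(255,0,255),1)
    out.append(cv2.copyMakeBorder(im,0,400-im.shape[0],0,0,cv2.BORDER_CONSTANT))
cv2.imwrite("pics/place.png",np.hstack(out))
E
```

```text
[398.6 200.9 159.8] [-3.141e+00 -2.000e-03 -3.134e+00] [-0.4  0.3  0. ] 16.55
scene [([292.2, 322.7, 54.9, 43.6], 0.95), ([283.8, 268.0, 29.8, 29.3], 0.91), ([323.7, 242.6, 37.2, 25.7], 0.88), ([268.7, 223.2, 33.2, 20.8], 0.56)]
top [([225.3, 227.2, 30.0, 44.8], 0.79), ([484.7, 287.1, 19.2, 14.5], 0.7), ([304.4, 219.3, 48.5, 40.0], 0.69), ([380.9, 348.4, 42.3, 31.6], 0.67), ([308.7, 284.4, 42.8, 43.8], 0.59)]
```

View pics/place.png

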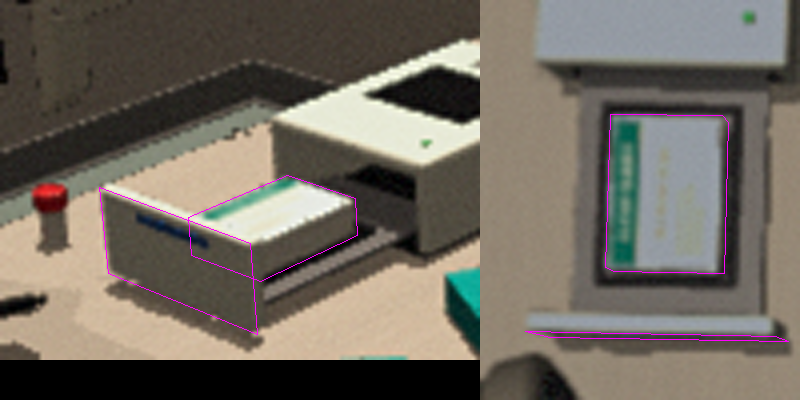

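The box lies flat inside the black lips in both views: scene crop (275,225), top crop (667,195). The red vial is undisturbed. Next I'll bring the closed fingers down in front of the panel.

Emit:
{"name": "step_arm", "arguments": {
  "deltas": [
    [-12,1,20,0,0,0],
    [-24,1.5,50,0,0,0],
    [-36,1.5,80,0,0,0],
    [-45,1.5,108,0,0,0],
    [-45,1.5,124,0,0,0]
  ]
}}

```text
time: 17.17
tool_pos: [449.4, 202.7, 32.9]
tcp_rot: [-3.141, -0.0, -3.136]
contact_force: [-0.5, -0.2, -0.4]
grip_width: 2.7
```

Emit:
{"name": "step_arm", "arguments": {
  "deltas": [
    [-5,0,0,0,0,0],
    [-10,0,0,0,0,0],
    [-15,0,0,0,0,0]
  ]
}}

```text
time: 17.42
tool_pos: [464.2, 203.4, 36.7]
tcp_rot: [3.141, 0.002, -3.135]
contact_force: [0.7, 0.7, 1.0]
grip_width: 0.5
```

```bash
python3 plan.py 600 202.5 36 3.1496
```

```text
t 17.42 pos [464.2 203.4  36.7] rot [ 3.1410e+00  2.0000e-03 -3.1346e+00] F [0.7 0.7 1. ] w 0.5
delta [-135.8   -1.8    1. ] [ 0.0006  0.002  -0.001 ]
```

Emit:
{"name": "step_arm", "arguments": {
  "deltas": [
    [-3,0,0,0,0,0],
    [-6,0,0,0,0,0],
    [-9,0,0,0,0,0],
    [-13,0,0,0,0,0],
    [-18,0,0,0,0,0]
  ]
}}

```text
time: 17.83
tool_pos: [480.3, 203.4, 36.2]
tcp_rot: [3.142, -0.0, -3.134]
contact_force: [-1.3, 0.4, 1.0]
grip_width: 0.4
```

Emit:
{"name": "step_arm", "arguments": {
  "deltas": [
    [-6,0,0,0,0,0],
    [-12,0,0,0,0,0],
    [-18,0,0,0,0,0],
    [-24,0,0,0,0,0],
    [-30,0,0,0,0,0]
  ]
}}

```text
time: 18.25
tool_pos: [510.9, 203.5, 35.8]
tcp_rot: [3.142, -0.0, -3.134]
contact_force: [-2.3, -0.4, 1.1]
grip_width: 0.3
```

Emit:
{"name": "step_arm", "arguments": {
  "deltas": [
    [-6,0,0,0,0,0],
    [-12,0,0,0,0,0],
    [-18,0,0,0,0,0],
    [-24,0,0,0,0,0],
    [-30,0,0,0,0,0]
  ]
}}

```text
time: 18.67
tool_pos: [540.8, 203.6, 35.8]
tcp_rot: [-3.142, -0.0, -3.134]
contact_force: [-1.4, -1.2, 0.6]
grip_width: 0.3
```

Emit:
{"name": "step_arm", "arguments": {
  "deltas": [
    [-6,0,0,0,0,0],
    [-12,0,0,0,0,0],
    [-18,0,0,0,0,0],
    [-24,0,0,0,0,0],
    [-30,0,0,0,0,0]
  ]
}}

```text
time: 19.08
tool_pos: [570.8, 203.9, 35.7]
tcp_rot: [-3.142, -0.0, -3.134]
contact_force: [-2.2, -2.0, 0.5]
grip_width: 0.4
```

Emit:
{"name": "step_arm", "arguments": {
  "deltas": [
    [-5,0,0,0,0,0],
    [-10,0,0,0,0,0],
    [-15,0,0,0,0,0],
    [-19,0,0,0,0,0],
    [-22,0,0,0,0,0]
  ]
}}

```text
time: 19.5
tool_pos: [592.8, 204.1, 35.8]
tcp_rot: [3.141, 0.0, -3.134]
contact_force: [-1.4, -0.8, 0.3]
grip_width: 0.4
```

Emit:
{"name": "step_arm", "arguments": {
  "deltas": [
    [-1.5,0,0,0,0,0],
    [-3,0,0,0,0,0],
    [-4.5,0,0,0,0,0],
    [-6,0,0,0,0,0]
  ]
}}

```text
time: 19.83
tool_pos: [598.2, 204.2, 35.8]
tcp_rot: [-3.142, -0.0, -3.134]
contact_force: [-1.2, -0.7, -0.3]
grip_width: 0.7
```

Emit:
{"name": "step_arm", "arguments": {
  "deltas": [
    [-1,0,0,0,0,0],
    [-2,0,0,0,0,0],
    [-3,0,0,0,0,0]
  ]
}}

```text
time: 20.08
tool_pos: [601.3, 204.2, 35.8]
tcp_rot: [3.142, -0.0, -3.134]
contact_force: [-1.0, -0.7, -0.8]
grip_width: 0.2
```

Emit:
{"name": "step_arm", "arguments": {
  "deltas": [
    [-1,0,0,0,0,0],
    [-2,0,0,0,0,0],
    [-3,0,0,0,0,0]
  ]
}}

```text
time: 20.33
tool_pos: [603.6, 204.2, 35.8]
tcp_rot: [-3.142, -0.002, -3.134]
contact_force: [-7.2, -1.2, 4.6]
grip_width: 0.4
```

Emit:
{"name": "step_arm", "arguments": {
  "deltas": [
    [-1,0,0,0,0,0],
    [-2,0,0,0,0,0],
    [-3,0,0,0,0,0]
  ]
}}

```text
time: 20.58
tool_pos: [603.5, 204.2, 35.8]
tcp_rot: [-3.141, -0.009, -3.134]
contact_force: [-17.9, -2.2, 12.1]
grip_width: -0.1
```

A firm stop at 18 N, where the shut panel was expected. Back off, rise, and check.

Emit:
{"name": "step_arm", "arguments": {
  "deltas": [
    [2,0,0,0,0,0],
    [6,0,0,0,0,0],
    [14,0,0,0,0,0],
    [28,0,0,0,0,0],
    [50,0,0,0,0,0]
  ]
}}

```text
time: 21.0
tool_pos: [558.3, 203.9, 36.1]
tcp_rot: [3.141, 0.003, -3.135]
contact_force: [1.1, 0.4, 0.4]
grip_width: 0.3
```

Emit:
{"name": "step_arm", "arguments": {
  "deltas": [
    [20,0,-15,0,0,0],
    [50,0,-40,0,0,0],
    [75,0,-65,0,0,0],
    [100,0,-95,0,0,0],
    [120,0,-120,0,0,0]
  ]
}}

```text
time: 21.42
tool_pos: [435.5, 203.1, 157.4]
tcp_rot: [3.141, 0.001, -3.134]
contact_force: [0.9, 0.7, 0.0]
grip_width: 0.3
```

Emit:
{"name": "step_arm", "arguments": {
  "deltas": [
    [0,0,0,0,0,0],
    [0,0,0,0,0,0],
    [0,0,0,0,0,0]
  ]
}}

```text
time: 21.67
tool_pos: [437.7, 203.1, 155.6]
tcp_rot: [3.141, 0.001, -3.134]
contact_force: [0.4, 0.2, -0.1]
grip_width: 0.1
```

```bash
python3 - <<'E'
from fit import *
from plant import bot
import pickle
o=bot.get_obs(); print(o["tool_pos"].round(1),o["contact_force"].round(1),o["time"])
P0=pickle.load(open("p0.pkl","rb"))
P={n:bot.capture(n) for n in("scene","top")}
for n in P:
    for q in("dropper_a","vial_red","drawer_front","box_center"):
        print(n,q,[(np.round(d["rect"],1).tolist(),round(d["p"],2)) for d in bot.boxes_of(q,P[n])[:4]])
# panel top-front edge in the top view: white->bench transition along reader x at y=190
p=P["top"]; g=p["color"].astype(int); b=cv2.GaussianBlur(p["color"],(3,3),.6).astype(int)
for y in(170,200,230):
    prof=[]
    for x in range(585,635,2):
        u,v=proj(p,[(x,y,62)])[0]; prof.append(int(b[int(round(v)),int(round(u))].sum()/3))
    print(y,prof)
# before/after change inside bystander windows
for n,w in(("top",dict(vial=(154,248,18,18),dropA=(298,152,20,24),dropB=(476,276,24,22))),("scene",dict(dropA=(346,196,24,42),dropB=(436,298,24,56),vial=(202,208,14,22)))):
    for k,(u,v,a,c) in w.items(): print(n,k,np.abs(P[n]["color"].astype(int)-P0[n]["color"])[v:v+c,u:u+a].mean().round(1))
E
```

```text
[437.7 203.1 155.6] [ 0.4  0.2 -0.1] 21.6667
scene dropper_a [([358.2, 218.1, 17.2, 36.4], 0.66), ([447.7, 326.4, 23.4, 48.0], 0.63)]
scene vial_red [([208.8, 218.4, 9.7, 15.5], 0.66)]
scene drawer_front [([281.2, 210.2, 39.5, 32.6], 0.79)]
scene box_center [([324.2, 243.1, 38.6, 25.1], 0.8), ([293.5, 324.1, 56.4, 43.2], 0.58)]
top dropper_a [([308.3, 160.6, 15.6, 19.1], 0.75), ([485.2, 287.9, 20.2, 12.5], 0.6)]
top vial_red []
top drawer_front [([228.4, 201.1, 63.7, 8.9], 0.96)]
top box_center [([306.2, 217.8, 47.0, 40.3], 0.87), ([379.9, 351.2, 41.5, 29.3], 0.76), ([312.1, 284.6, 45.7, 39.9], 0.62)]
170 [134, 135, 134, 134, 133, 121, 95, 80, 77, 77, 74, 64, 54, 49, 58, 95, 138, 155, 154, 135, 114, 132, 152, 156, 157]
200 [133, 133, 132, 132, 133, 132, 120, 93, 79, 75, 66, 54, 47, 54, 86, 130, 154, 155, 140, 120, 120, 127, 147, 156, 157]
230 [134, 133, 132, 132, 133, 131, 118, 92, 79, 76, 69, 56, 51, 53, 69, 98, 127, 150, 149, 133, 125, 142, 155, 156, 156]
top vial 32.2
top dropA 6.2
top dropB 6.8
scene dropA 4.1
scene dropB 3.8
scene vial 4.1
```

```bash
python3 -c "
from plant import bot
print(bot.close_job())"
```

```text
the job is handed in; nothing more can be done
None
```

The slide box is in the drawer pocket, the drawer is pushed shut, and the job is handed in at about 22 s of the 66 s allowed.

**What I did**
- I slid the gripped box across the plate until it met the end stop and the long fence. Both contacts gave about 14 N, and the overlay of the squared-up pose matched the box.
- I let go, gripped it again, carried it over and lowered it into the pocket without touching the lips.
- I pushed the drawer with closed fingers to a firm stop at 18 N and backed off. The arm was clear and reading no force at the end.

**What the last checks showed**
- **Box in pocket:** before shutting, it lay flat inside the lips in both views. Once shut it can't be seen, so its final position rests on that view and the smooth push.
- **Drawer:** its front panel lies against the reader's front, at about x = 614 to 623 mm.
- **Bystanders:** dropper bottles unchanged in both views, vial in the scene view.

**What failed or disagreed**
- **Finger tips:** they stand about 25 mm higher than the reported TCP and `tip_reach` imply, so the first grasp closed above the box without touching it. I corrected the height by sight and force.
- **First x push:** it stopped about 8 mm short of the end stop, at about 30 N. I suspect a finger tip caught a fence screw, because pushing on from 5 mm higher went freely.
- **Vial in the top view:** the network did not find it there at the end and that patch had changed. I think the arm was in the way, but I did not confirm that.

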